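Take the jig plate off its dowels and put it away in the rack

ROBOT

A 6-joint arm with a two-finger parallel gripper is mounted at the origin on the work surface. World frame = base frame: x ahead of the robot, y to its left, z up, the work surface at z = 0. Lengths are in m, angles in rad, forces in N, time in s.
With the tool pointing down it reaches from about 0.3 to 0.775 m from the base axis. Payload 14.6 kg.
Tool frame: the origin (TCP) lies midway between the tips of the shut fingers; the grasp point (between the pads) lies 19 mm behind it (robot.grasp_offset is the distance from the TCP to the grasp point, in m); z points along the fingers, y is the line along which they close (so a half turn about z gives the same grasp; the last joint's range is limited). The gripper opens to 85 mm and grips with 20 to 120 N. Pads are 22 mm wide; open, the fingers measure 114 mm over their backs; the gripper's body (76 mm by 85 mm) begins 54 mm behind the grasp point. The pads swing forward as they close: fully open they stand 13 mm farther back than shut.
Start: joints at [1.264, 0.3, 1.521, -0, 1.321, -0.067], TCP at [0.131, 0.534, 0.231] pointing down, gripper open.
Joint ranges: [-3.03, 3.03], [-0.79, 2.21], [0.23, 2.52], [-1.04, 4.18], [0, 3.07], [-2.55, 2.55]. Speed limits (rad/s): [2.22, 2.22, 2.57, 3.14, 3.14, 3.14].

INTERFACE

Orientations are given as a unit quaternion [x, y, z, w].
In Python, from cell import robot, get_image, camera_model, ticket, finder gives the robot as it stands.
- The arm moves only by the tool apply_moves, never from a script. Its argument "plan" is a list that holds one entry, the list of rows, each a list of 7 numbers: the opening in per cent of the stroke, from 0 (shut) to 100 (fully open), then the shift along the tool's x, y, z in cm, then the turn, a rotation vector about the tool's x, y, z in degrees. A call has 1 to 12 rows; each row shifts and turns the commanded pose from where the row before left it, along the tool's axes as they then stand; what a row does not reach is not made up. A row lasts 1/10 s, in which the tool goes at most 50 mm and 8.59 degrees, less where a joint would pass 70% of its speed; a pose out of reach is approached as far as the arm can. A call is refused whole if a number of a shift passes 5 or a number of a turn 8.59, either way. A call with a gripper value outside its range is refused whole. The fingers move at their own pace and stop on an object; the grip force is fixed at half the most. Time passes only in rows, so rows that do not move let the fingers close. It gives the time, the measured TCP pose, the force, the opening and the grip force at its end, in the units of the state.
- robot.get_state(): the state, without advancing time (a new reading comes with each control period).
- get_image(name): name is "scene" or "top" or "wrist"; returns the picture (420x560x3 uint8, red, green, blue); there is no depth.
- camera_model(name): a dict with "camera_matrix" (3x3 intrinsics, pixels), "dist" ([k1, k2, p1, p2, k3] as OpenCV has them; the pictures are not rectified), "world_from_camera" (4x4, takes a point from camera to world coordinates); the wrist camera has in their place "mount" (4x4, takes a point from camera to tool coordinates, whose origin is the TCP and whose axes are the flange's). Camera axes: x right, y down, z forward; pixel columns grow to the right and rows downward; lengths in m; the calibration is good to about 2 mm. A picture is of the moment at which its call begins: read the wrist's pose just before it. camera_model takes no time and is no camera call.
- ticket.finish_job(): hands the job in; it is judged then, once.
Trained networks look in the newest picture that a camera, given by its name, has taken for a name from the list of things; names that differ only in an ending like _2 or _b are one class to them, and where a whole thing is asked for, a point or a joint stands for the part that bears it (a point fixed in the world has none). Each returns a list of dicts, best first, with "score" (0 to 1); they miss things now and then, are a little off and sometimes report something else, mostly with a low value. They report only what shows in the picture. A call takes as long as a camera call. They do not tell look-alikes from the thing itself.
- finder.find_in(camera, name): "box" ([centre column, centre row, width, height] in pixels, round what is visible of it).
The state is a dict: "time": time; "joints": joint angles; "joint_velocities": joint speeds; "joint_torque": joint torques, N m; "ee_pos": TCP position; "eef_rot": TCP orientation; "force": force on the tool from outside, world axes, zero at the start; "torque": the same for the moment, N m; "gripper_width": finger opening in m; "grip_force": force on a finger pad.
Only numpy, scipy, OpenCV 4.12 (cv2) and the standard library are available. Lean on these libraries where they do the work, as an engineer would, in place of code of your own. Each camera call takes 0.05 s, during which the arm holds its last target. There are 200 camera calls.

TASK

Take the grey jig plate by its black middle grip and lift it straight up off the reed block's two dowels, keeping it level until it is well clear, then set it down flat on a free part of the bench and let go. Take it again by the yellow tab at one end and slide it lengthwise into the low bay of the plywood rack, either end first, lying flat and fully home against the stop at the back; let go of it there. Do not drop the plate, and leave the stone, the screwdriver and the wooden tub where they are.

Things in the scene. Friction and masses are not known exactly. Their poses are not given: they have to be found in the camera images.
- plate: loose grey composite jig plate, 170 (own x) x 60 (own y) x 12 mm, 0.2 kg, same either end round. Origin: centre of its underside, z up. Two through holes 13.4 mm wide at x = -50 and +50 mm sit over the fixture's dowels. On top stand three bars in line along x, all 16 mm wide (y) and 28 mm tall: a black grip in the middle, a yellow tab at each end; their tops are 40 mm above the origin
- plate_grip (a point): top centre of the black middle grip: 44 (plate x) x 16 (plate y) x 28 mm tall, right above the plate's origin and balance point
- plate_tab0 (a point): top centre of the yellow tab at the plate's -x end (plate x = -73 mm): 22 (plate x) x 16 (plate y) x 28 mm tall
- plate_tab1 (a point): top centre of the yellow tab at the plate's +x end (plate x = +73 mm), the same size
- fixture: fixed wooden fixture, origin on the bench under its centre, z up: dark base board 210 (x) x 90 x 15 mm, on it a light reed block 180 (x) x 56 mm, top 45 mm above the bench. Two steel dowels, 12 mm diameter, at x = -50 and +50 mm, stand 25 mm above the block. At the start the plate lies on the block, axes along the fixture's, dowels through its holes: it must rise 25 mm to come off them
- rack: fixed plywood rack, one low bay open to its own -x. Origin: on the bench, middle of the front edge; x points in. Blue floor, top 25 mm above the bench. Side walls and roof begin at x = 15 mm; 100 mm clear between walls (y -50 to +50), 56 mm from floor to roof (too low for a gripper). Roof top 93 mm above the bench; red tray on it from x = 50 to 135 mm, 128 mm above the bench
- rack_home (a point): where the plate's origin is when it is home: rack x = 35 mm, y = 0, on the floor 25 mm above the bench. The inner end then meets the stop (dark strip across the back at rack x = 120 mm, 18 mm tall) and the outer end sticks out 50 mm in front of the floor
- stone: bystander: dark sharpening stone 60 (x) x 140 (y) x 30 mm, origin at the centre of its underside
- screwdriver: bystander: screwdriver with green handle, 190 mm long along its own x, lying on the bench
- tub: bystander: open round wooden tub, 80 mm across, 60 mm tall, origin at the centre of its underside
Mind the look-alikes: they are no part of the job. Leave any green or orange look-alike of the plate alone.

How it is judged:
On the way, in this order (a step that is already met when the one before it is completed fails the run):
1. the plate is straight above the fixture (within 40 mm), level within 8 degrees and at least 4 mm clear of the dowels (z of plate in the frame of fixture above 0.074 m and horizontal distance between plate and fixture below 0.04 m and angle between plate's own z axis and vertical below 0.14 rad), for 0.05 s.
2. the plate lies flat on the bench, let go and at rest (height (world z) of plate below 0.006 m and angle between plate's own z axis and vertical below 0.06 rad and contact force between the fingers and plate below 0.2 N and linear speed of plate below 0.02 m/s), for 0.2 s.
At the end, for the whole second after the job is handed in: the plate lies flat on the floor of the rack's bay (within 3 degrees, 21 to 30 mm above the bench), lengthwise within 10 degrees of the bay and 22 mm of its middle line, its inner end within 10 mm of the stop, released and at rest (x of plate in the frame of rack between 0.025 and 0.04 m and y of plate in the frame of rack between -0.022 and 0.022 m and z of plate in the frame of rack between 0.021 and 0.03 m and angle between plate's own z axis and vertical below 0.05 rad and angle between the x axis of plate and the x axis of rack, either way round below 0.18 rad and linear speed of plate below 0.02 m/s); the robot touches nothing.
It fails at once if the plate tilts more than 8 degrees while it is still on the dowels (z of plate in the frame of fixture below 0.07 m and horizontal distance between plate and fixture below 0.03 m and angle between plate's own z axis and vertical above 0.14 rad).
It fails at once if the plate is dropped (falls free faster than 0.5 m/s) (contact force between the fingers and plate below 0.1 N and linear speed of plate above 0.5 m/s).
It fails at once if the stone is moved more than 30 mm (distance of stone from where it was at the start of the episode above 0.03 m).
It fails at once if the screwdriver is moved more than 30 mm (distance of screwdriver from where it was at the start of the episode above 0.03 m).
It fails at once if the tub is moved more than 30 mm (distance of tub from where it was at the start of the episode above 0.03 m).
It also fails if it takes over 61 s, if anything falls off the work surface, if the arm or the gripper's body presses on something with over 40 N, if the wrist force passes 120 N, or if a joint passes its speed limit or range.

## Working session

There is one attempt and no reset: what is moved stays moved. The work goes in short steps, Python scripts to look and compute and a tool call to move; the robot and the scene stay as the last step left them, time stands still between calls to the robot, and variables do not carry over. Pictures are saved under pics/ and viewed, at most 10 in all, crops included, and the job is handed in when it is done.

Besides the shell and the picture viewer there is one more tool, called after ">>>" as name(argument=value, ...), one argument or row to a line, values as JSON. apply_moves: Moves the arm, as the interface text tells. Its arguments: {"type":"object","properties":{"plan":{"type":"array"}},"required":["plan"]}

```bash
mkdir -p pics; cat > h.py <<'E'
import numpy as np, cv2
from cell import robot,get_image,camera_model,ticket,finder
from scipy.spatial.transform import Rotation as R
def cam(name,st=None):
    m=camera_model(name);K=np.array(m["camera_matrix"]);d=np.array(m["dist"],float)
    if "mount" in m:
        st=st or robot.get_state();T=np.eye(4);T[:3,:3]=R.from_quat(st["eef_rot"]).as_matrix();T[:3,3]=st["ee_pos"];T=T@np.array(m["mount"])
    else: T=np.array(m["world_from_camera"])
    return K,d,T
def px2w(name,uv,z,st=None):
    K,d,T=cam(name,st);p=cv2.undistortPoints(np.array(uv,float).reshape(-1,1,2),K,d).reshape(-1,2)
    r=np.c_[p,np.ones(len(p))]@T[:3,:3].T
    return T[:3,3]+r*((np.asarray(z)-T[2,3])/r[:,2])[:,None]
def w2px(name,P,st=None):
    K,d,T=cam(name,st);Ti=np.linalg.inv(T)
    return cv2.projectPoints(np.array(P,float).reshape(-1,1,3),cv2.Rodrigues(Ti[:3,:3])[0],Ti[:3,3],K,d)[0].reshape(-1,2)
def save(name,im): cv2.imwrite(f"pics/{name}.png",im[:,:,::-1])
E
python3 - <<'E'
from h import *
t=get_image("top");s=get_image("scene")
save("top",t);save("scene",s)
print(robot.get_state()["ee_pos"],robot.get_state()["eef_rot"],cam("top")[2].round(3))
for n in ["plate","plate_grip","plate_tab0","fixture","rack","stone","screwdriver","tub"]:
    for c in ["top","scene"]:
        print(n,c,[(round(o["score"],2),np.round(o["box"]).tolist()) for o in finder.find_in(c,n)])
E
```

```text
[0.13057419 0.534064   0.23079518] [ 1.19615791e-01  9.92820128e-01 -4.94013935e-04 -1.09227452e-04] [[ 0.021 -0.998  0.056  0.433]
 [-1.    -0.02   0.011 -0.014]
 [-0.01  -0.056 -0.998  1.353]
 [ 0.     0.     0.     1.   ]]
plate top [(0.84, [354.0, 189.0, 36.0, 52.0]), (0.79, [424.0, 167.0, 35.0, 50.0]), (0.74, [338.0, 265.0, 52.0, 34.0])]
plate scene [(0.86, [303.0, 162.0, 24.0, 46.0]), (0.83, [175.0, 150.0, 50.0, 17.0]), (0.57, [228.0, 173.0, 55.0, 42.0])]
plate_grip top [(0.78, [338.0, 266.0, 53.0, 35.0]), (0.67, [352.0, 189.0, 38.0, 50.0]), (0.6, [421.0, 168.0, 38.0, 52.0])]
plate_grip scene [(0.82, [303.0, 164.0, 28.0, 45.0]), (0.75, [177.0, 149.0, 56.0, 21.0])]
plate_tab0 top [(0.86, [352.0, 191.0, 37.0, 54.0]), (0.75, [340.0, 265.0, 52.0, 34.0]), (0.7, [423.0, 170.0, 40.0, 54.0])]
plate_tab0 scene [(0.82, [304.0, 160.0, 22.0, 42.0]), (0.79, [231.0, 172.0, 58.0, 42.0]), (0.78, [178.0, 147.0, 53.0, 11.0])]
fixture top [(0.67, [351.0, 191.0, 44.0, 66.0])]
fixture scene [(0.81, [230.0, 184.0, 67.0, 52.0])]
rack top [(0.86, [206.0, 163.0, 54.0, 55.0]), (0.21, [137.0, 222.0, 26.0, 24.0])]
rack scene [(0.86, [292.0, 312.0, 83.0, 91.0])]
stone top [(0.97, [288.0, 150.0, 47.0, 26.0])]
stone scene [(0.61, [225.0, 249.0, 48.0, 49.0])]
screwdriver top [(0.82, [422.0, 248.0, 10.0, 31.0])]
screwdriver scene [(0.54, [248.0, 124.0, 26.0, 16.0])]
tub top [(0.92, [134.0, 223.0, 28.0, 19.0])]
tub scene [(0.81, [431.0, 352.0, 40.0, 45.0])]
```

View pics/top.png

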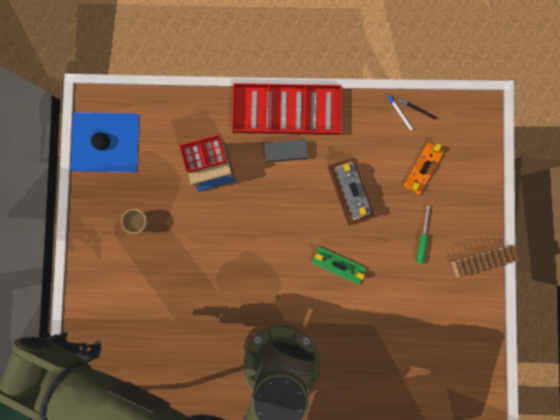

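View pics/scene.png

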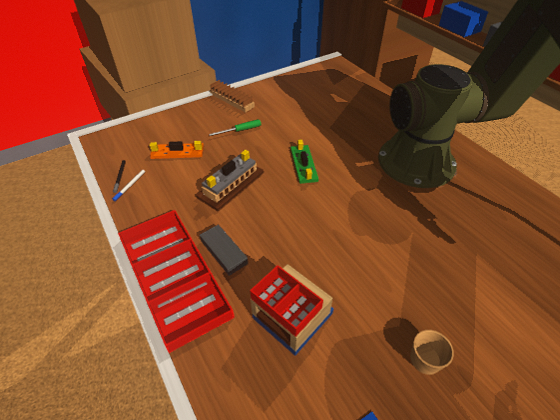

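The top view shows three candidates: grey plate on the fixture at (352,191), orange look-alike at (424,168) and green look-alike at (338,265). I choose the grey one and check it in a close crop next, with the rack opening (blue floor lip at about (213,185), facing the robot).

```bash
python3 - <<'E'
from h import *
im=cv2.imread("pics/top.png")[:,:,::-1]
a=cv2.resize(im[150:230,315:395],(400,400),interpolation=cv2.INTER_CUBIC)
b=cv2.resize(im[125:205,170:250],(400,400),interpolation=cv2.INTER_CUBIC)
save("crop",np.hstack([a,b]))
hsv=cv2.cvtColor(np.ascontiguousarray(im),cv2.COLOR_RGB2HSV)
y=((hsv[...,0]>22)&(hsv[...,0]<33)&(hsv[...,1]>170)&(hsv[...,2]>120)).astype(np.uint8)
n,l,s,c=cv2.connectedComponentsWithStats(y)
for i in range(1,n):
    if s[i,4]>8 and 150<c[i,1]<300: print(c[i].round(1),s[i,4],px2w("top",c[i],[0.08])[0].round(3))
for n,p,z in [("stone",(286,151),.03),("driver",(424,235),.02),("tub",(134,222),.06),("green",(338,265),.04),("redtray",(205,154),.128),("bin",(287,108),.05)]: print(n,px2w("top",p,[z])[0].round(3))
E
```

```text
[346.2 167.4] 34 [ 0.636 -0.196  0.08 ]
[414.8 186. ] 34 [ 0.581 -0.412  0.08 ]
[361.9 210.9] 35 [ 0.5   -0.247  0.08 ]
[318.6 256.4] 36 [ 0.354 -0.113  0.08 ]
[359.7 275. ] 40 [ 0.3   -0.242  0.08 ]
stone [ 0.695 -0.004  0.03 ]
driver [ 0.428 -0.461  0.02 ]
tub [0.45  0.477 0.06 ]
green [ 0.326 -0.179  0.04 ]
redtray [0.662 0.242 0.128]
bin [ 0.833 -0.005  0.05 ]
```

View pics/crop.png

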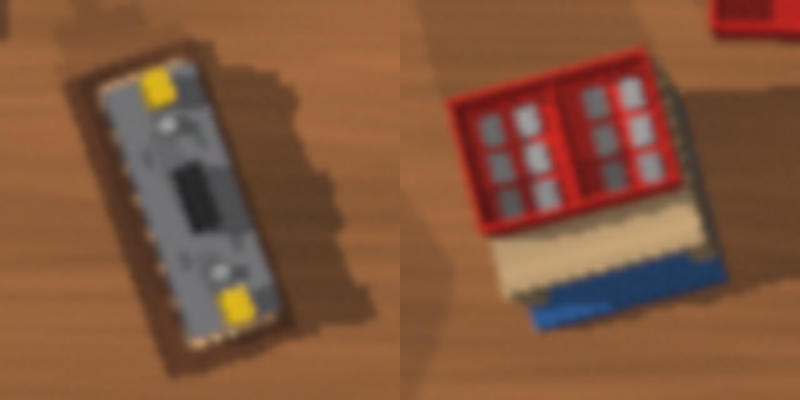

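The crop confirms the grey plate with a black grip, yellow tabs and steel dowels. The rack's blue lip runs from (540,328) to (727,280) in the crop, on the robot side.

```bash
python3 - <<'E'
from h import *
f=lambda L:[(170+(x-400)/5-.4,125+y/5-.4) for x,y in L]
tray=px2w("top",f([(448,100),(650,48),(685,188),(485,235)]),[.128]*4)
blue=px2w("top",f([(540,328),(727,280)]),[.025]*2)
roof=px2w("top",f([(508,298),(715,250)]),[.093]*2)
print(tray.round(3),blue.round(3),roof.round(3))
for a,b in [(blue[0],blue[1]),(roof[0],roof[1]),(tray[0],tray[1]),(tray[3],tray[2])]:
    d=a-b; print("width",np.linalg.norm(d),"x-dir deg",np.degrees(np.arctan2(d[1],d[0]))-90)
for a,b in [(tray[3],tray[0]),(tray[2],tray[1])]:
    d=b-a; print("len",np.linalg.norm(d),np.degrees(np.arctan2(d[1],d[0])))
s=robot.get_state();print(R.from_quat(s["eef_rot"]).as_matrix().round(3),s["gripper_width"],s["force"],robot.grasp_offset)
# grip move
M=R.from_quat(s["eef_rot"]).as_matrix();print(M.T@(np.array([.568,-.2215,.20])-s["ee_pos"]))
E
```

```text
[[0.689 0.322 0.128]
 [0.724 0.199 0.128]
 [0.638 0.176 0.128]
 [0.606 0.297 0.128]] [[0.56  0.285 0.025]
 [0.594 0.162 0.025]] [[0.572 0.29  0.093]
 [0.605 0.161 0.093]]
width 0.12728692687334975 x-dir deg 15.63670939845376
width 0.13303515162776963 x-dir deg 14.296415338453897
width 0.12757996424498666 x-dir deg 15.76002203604682
width 0.12524402793884765 x-dir deg 14.488706567408173
len 0.08649265957425437 17.0690247880241
len 0.08924971049601302 15.509080047863957
[[-0.971  0.237  0.   ]
 [ 0.237  0.971  0.   ]
 [-0.     0.    -1.   ]] 0.08534916395945298 [-0.73845322  0.41559032  0.02369448] 0.0187
[-0.60432594 -0.63028685  0.03129495]
```

>>> apply_moves(
  plan=[
    [[100,-3.3,-3.5,0,0,0,0],[100,-3.3,-3.5,0,0,0,0],[100,-3.3,-3.5,0,0,0,0],[100,-3.3,-3.5,0,0,0,0],[100,-3.3,-3.5,0,0,0,0],[100,-3.3,-3.5,0,0,0,0],[100,-3.3,-3.5,0,0,0,0],[100,-3.3,-3.5,0,0,0,0],[100,-3.3,-3.5,0,0,0,0],[100,-3.3,-3.5,0,0,0,0],[100,-3.3,-3.5,0,0,0,0],[100,-3.3,-3.5,0,0,0,0]],
  ],
)

```text
time: 2.1
ee_pos: [0.4162, 0.0302, 0.2316]
eef_rot: [0.12, 0.993, 0.0, 0.0]
force: [0.9, 1.1, -0.0]
gripper_width: 0.0855
grip_force: 0.0
```

>>> apply_moves(
  plan=[
    [[100,-3.4,-3.5,0,0,0,0],[100,-3.4,-3.5,0,0,0,0],[100,-3.4,-3.5,0,0,0,0],[100,-3.4,-3.5,0,0,0,0],[100,-3.4,-3.5,0,0,0,0],[100,-3.4,-3.5,0,0,0,0],[100,0,0,0,0,0,-7],[100,0,0,0,0,0,-7],[100,0,0,0,0,0,-7],[100,0,0,0,0,0,-7],[100,0,0,0,0,0,-6.3],[100,0,0,0,0,0,0]],
  ],
)

```text
time: 3.3
ee_pos: [0.5638, -0.2202, 0.2312]
eef_rot: [-0.179, 0.984, 0.0, -0.0]
force: [0.5, 0.7, -0.4]
gripper_width: 0.0855
grip_force: 0.0
```

```bash
cat > look.py <<'E'
from h import *
import sys
def look(name,z,grow=0):
    s=robot.get_state();im=get_image("wrist");save(name,im)
    hsv=cv2.cvtColor(im,cv2.COLOR_RGB2HSV)
    y=((hsv[...,0]>20)&(hsv[...,0]<34)&(hsv[...,1]>150)&(hsv[...,2]>90)).astype(np.uint8)
    n,l,st,c=cv2.connectedComponentsWithStats(y)
    for i in range(1,n):
        if st[i,4]>150:print("yellow",c[i].round(),st[i].tolist(),px2w("wrist",c[i],[z],s)[0].round(4))
    M=R.from_quat(s["eef_rot"]).as_matrix()
    print("t",s["time"],"tcp",s["ee_pos"].round(4),"y-dir deg",np.degrees(np.arctan2(M[1,1],M[0,1])).round(2),"z",M[:,2].round(3),"w",s["gripper_width"],"gf",s["grip_force"],"F",np.round(s["force"],2))
    return s,im,M
E
python3 - <<'E'
from look import *
look("w1",.085)
E
```

```text
yellow [449.  32.] [430, 19, 33, 28, 433] [ 0.3711 -0.1334  0.085 ]
yellow [280. 126.] [272, 115, 17, 23, 357] [ 0.5005 -0.2443  0.085 ]
yellow [112. 140.] [97, 129, 31, 23, 447] [ 0.5701 -0.3946  0.085 ]
yellow [ 41. 216.] [27, 206, 31, 22, 381] [ 0.678  -0.4537  0.085 ]
yellow [280. 257.] [273, 244, 15, 26, 355] [ 0.6319 -0.1953  0.085 ]
t 3.3 tcp [ 0.5638 -0.2202  0.2312] y-dir deg 110.66 z [-0.  0. -1.] w 0.08554495050101502 gf 0.0 F [ 0.54  0.74 -0.43]
```

View pics/w1.png

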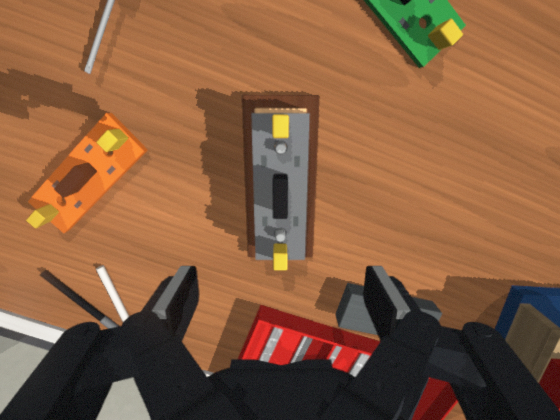

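The wrist view shows the grey plate centred at about (281,196), with its tabs at (280,126) and (280,257), aligned with the fingers. Now descend to the grip, close on it, and check it before lifting.

>>> apply_moves(
  plan=[
    [[100,-0.3,-0.1,4,0,0,0],[100,0,0,4,0,0,0],[100,0,0,4,0,0,0],[100,0,0,3,0,0,0],[100,0,0,2.1,0,0,0],[100,0,0,0,0,0,0],[0,0,0,0,0,0,0],[0,0,0,0,0,0,0],[0,0,0,0,0,0,0],[0,0,0,0,0,0,0],[0,0,0,0,0,0,0],[0,0,0,0,0,0,0]],
  ],
)

```text
time: 4.55
ee_pos: [0.5673, -0.2202, 0.0611]
eef_rot: [-0.178, 0.984, -0.0, 0.0]
force: [-1.3, 0.8, 7.2]
gripper_width: 0.0148
grip_force: 59.8
```

>>> apply_moves(
  plan=[
    [[0,0,0,-0.5,0,0,0],[0,0,0,-1,0,0,0],[0,0,0,-1,0,0,0],[0,0,0,-1,0,0,0],[0,0,0,-1,0,0,0],[0,0,0,-1,0,0,0],[0,0,0,-1,0,0,0],[0,0,0,-1,0,0,0],[0,0,0,0,0,0,0],[0,0,0,0,0,0,0]],
  ],
)

```text
time: 5.55
ee_pos: [0.5669, -0.2201, 0.1353]
eef_rot: [-0.178, 0.984, -0.0, 0.0]
force: [0.3, 0.2, -2.1]
gripper_width: 0.0149
grip_force: 58.6
```

```bash
python3 - <<'E'
from look import *
s,im,M=look("w2",.158)
save("w2s",get_image("scene")[100:250,150:350].repeat(3,0).repeat(3,1))
t=np.array([.44,.187])
print("tool delta now",(M.T@np.r_[t-s["ee_pos"][:2],0]).round(4))
E
```

```text
yellow [523.   7.] [499, 0, 41, 23, 273] [ 0.4239 -0.179   0.158 ]
yellow [281. 140.] [262, 112, 39, 56, 2092] [ 0.5002 -0.2446  0.158 ]
yellow [ 43. 145.] [31, 136, 23, 17, 172] [ 0.5363 -0.3366  0.158 ]
yellow [281. 358.] [269, 354, 24, 11, 221] [ 0.6069 -0.2047  0.158 ]
t 5.55 tcp [ 0.5669 -0.2201  0.1353] y-dir deg 110.56 z [ 0. -0. -1.] w 0.014878166847857153 gf 58.637253642082214 F [ 0.3   0.21 -2.1 ]
tool delta now [-0.0241  0.4257 -0.    ]
```

View pics/w2s.png

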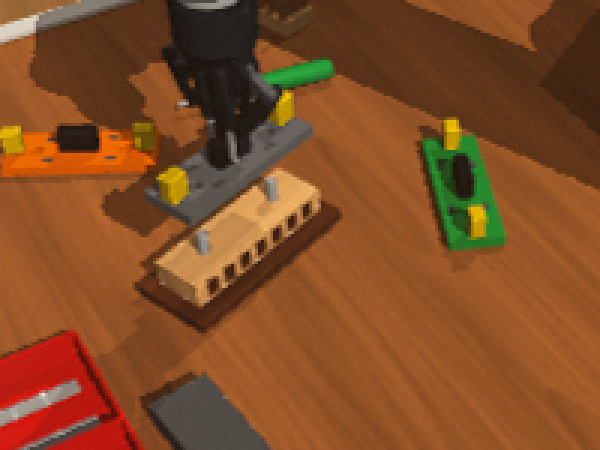

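The plate is off the dowels, level, with the fixture bare below it. Now carry it to in front of the rack, already in line with the bay.

>>> apply_moves(
  plan=[
    [[0,-0.2,2.6,0,0,0,0],[0,-0.2,4,0,0,0,0],[0,-0.2,4.5,0,0,0,0],[0,-0.3,4.5,0,0,0,0],[0,-0.3,4.5,0,0,0,0],[0,-0.3,4.5,0,0,0,0],[0,-0.3,4.5,0,0,0,0],[0,-0.2,4.5,0,0,0,0],[0,-0.2,4,0,0,0,0],[0,-0.2,3,0,0,0,0],[0,0,2,0,0,0,0],[0,0,0,0,0,0,5.5]],
  ],
)

```text
time: 6.85
ee_pos: [0.4388, 0.1891, 0.1349]
eef_rot: [-0.132, 0.991, 0.0, -0.0]
force: [-0.1, -0.4, -2.6]
gripper_width: 0.0149
grip_force: 58.9
```

>>> apply_moves(
  plan=[
    [[0,0,0,2.5,0,0,0],[0,0,0,2.5,0,0,0],[0,0,0,2.5,0,0,0],[0,0,0,2,0,0,0],[0,0,0,1,0,0,0],[0,0,0,0.7,0,0,0],[0,0,0,0.4,0,0,0],[0,0,0,0,0,0,0]],
  ],
)

```text
time: 7.65
ee_pos: [0.44, 0.1872, 0.0194]
eef_rot: [-0.131, 0.991, 0.0, 0.0]
force: [0.9, 0.4, -2.7]
gripper_width: 0.0147
grip_force: 59.0
```

>>> apply_moves(
  plan=[
    [[0,0,0,0.2,0,0,0],[0,0,0,0.1,0,0,0],[0,0,0,0,0,0,0]],
  ],
)

```text
time: 7.95
ee_pos: [0.44, 0.1872, 0.0165]
eef_rot: [-0.131, 0.991, 0.0, 0.0]
force: [-0.4, -0.0, -2.2]
gripper_width: 0.0148
grip_force: 59.0
```

>>> apply_moves(
  plan=[
    [[0,0,0,0.1,0,0,0],[0,0,0,0.1,0,0,0],[0,0,0,0,0,0,0]],
  ],
)

```text
time: 8.25
ee_pos: [0.44, 0.1873, 0.016]
eef_rot: [-0.131, 0.991, 0.0, 0.0]
force: [-12.6, -4.5, 27.7]
gripper_width: 0.0148
grip_force: 63.2
```

>>> apply_moves(
  plan=[
    [[0,0,0,-0.15,0,0,0],[40,0,0,0,0,0,0],[60,0,0,0,0,0,0],[100,0,0,0,0,0,0],[100,0,0,0,0,0,0],[100,0,0,0,0,0,0],[100,0,0,-3,0,0,0],[100,0,0,-4.5,0,0,0],[100,0,0,-4.5,0,0,0],[100,0,0,-4.5,0,0,0],[100,0,0,0,0,0,0]],
  ],
)

```text
time: 9.35
ee_pos: [0.4419, 0.1879, 0.1864]
eef_rot: [-0.131, 0.991, 0.001, 0.005]
force: [-0.2, 0.5, -0.5]
gripper_width: 0.0855
grip_force: 0.0
```

```bash
python3 - <<'E'
from look import *
s,im,M=look("w3",.04)
t=get_image("top");save("t3",t)
save("t3c",cv2.resize(t[125:265,150:290],(600,600),interpolation=cv2.INTER_CUBIC))
E
```

```text
yellow [ 7. 25.] [0, 11, 18, 26, 303] [ 0.3541 -0.0882  0.04  ]
yellow [280. 119.] [273, 108, 16, 23, 364] [0.3716 0.1693 0.04  ]
yellow [281. 252.] [274, 238, 15, 27, 357] [0.5074 0.2059 0.04  ]
t 9.35 tcp [0.4419 0.1879 0.1864] y-dir deg 105.07 z [ 0.009  0.003 -1.   ] w 0.08552097539202831 gf 0.0 F [-0.19  0.48 -0.52]
```

View pics/w3.png

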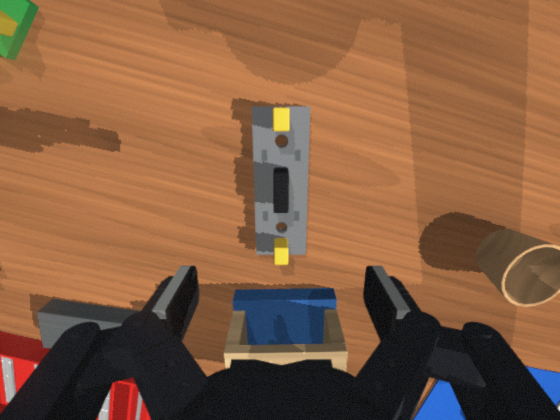

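The plate lies flat on the bench, tabs at (280,119) and (281,252). The bay's blue floor edge is directly ahead, from (233,289) to (336,289).

```bash
python3 - <<'E'
from look import *
s=robot.get_state()
p=px2w("wrist",[(233,289.5),(336,289.5)],[.025]*2,s);d=p[1]-p[0]
print(p.round(4),p.mean(0).round(4),np.linalg.norm(d),np.degrees(np.arctan2(d[1],d[0]))-90)
M=R.from_quat(s["eef_rot"]).as_matrix()
tt=np.array([.3695,.1683,.186]);print((M.T@(tt-s["ee_pos"])).round(4),M[:,0].round(3))
E
```

```text
[[0.5728 0.164  0.025 ]
 [0.5407 0.2835 0.025 ]] [0.5568 0.2237 0.025 ] 0.12372269999927418 15.027939823213941
[ 0.073   0.     -0.0049] [-0.966 -0.26  -0.002]
```

>>> apply_moves(
  plan=[
    [[100,3.6,0,0,0,0,0],[100,3.7,0,0,0,0,0],[100,0,0,4,0,0,0],[100,0,0,4,0,0,0],[100,0,0,4,0,0,0],[100,0,0,3,0,0,0],[100,0,0,0.5,0,0,0],[100,0,0,0,0,0,0]],
  ],
)

```text
time: 10.25
ee_pos: [0.3686, 0.1679, 0.025]
eef_rot: [-0.131, 0.991, -0.0, -0.002]
force: [0.8, 0.2, 0.2]
gripper_width: 0.0854
grip_force: 0.0
```

>>> apply_moves(
  plan=[
    [[100,0,0,0.7,0,0,0],[100,0,0,0,0,0,0],[0,0,0,0,0,0,0],[0,0,0,0,0,0,0],[0,0,0,0,0,0,0],[0,0,0,0,0,0,0],[0,0,0,0,0,0,0],[0,0,0,0,0,0,0]],
  ],
)

```text
time: 11.05
ee_pos: [0.3695, 0.1683, 0.0191]
eef_rot: [-0.131, 0.991, 0.0, 0.0]
force: [-1.6, -0.2, 6.3]
gripper_width: 0.0149
grip_force: 59.3
```

>>> apply_moves(
  plan=[
    [[0,0,0,-0.5,0,0,0],[0,0,0,-1,0,0,0],[0,0,0,-1,0,0,0],[0,0,0,-1,0,0,0],[0,0,0,-0.4,0,0,0],[0,0,0,0,0,0,0]],
  ],
)

```text
time: 11.65
ee_pos: [0.3697, 0.1683, 0.0585]
eef_rot: [-0.131, 0.991, 0.0, 0.001]
force: [-0.6, -0.9, -1.9]
gripper_width: 0.0149
grip_force: 58.5
```

```bash
python3 - <<'E'
from look import *
s,im,M=look("w4",.076)
a=cv2.resize(im[150:420,150:410],(520,540))
b=cv2.resize(get_image("scene")[200:380,230:440],(280,240)); b=np.vstack([b,np.zeros((300,280,3),np.uint8)])
save("w4c",np.hstack([a,b]))
# expected lens: far tab centre if level
c=s["ee_pos"][:2];u=-M[:2,0]/np.linalg.norm(M[:2,0]);n=np.array([-u[1],u[0]])
for z in (.06,.065,.07,.076): 
  far=[np.r_[c+u*(146+dx)*1e-3+n*dy*1e-3,z] for dx in(-11,11) for dy in(-8,8)]
  print(z,w2px("wrist",far,s).round().tolist())
E
```

```text
yellow [281. 280.] [266, 249, 31, 61, 1773] [0.3673 0.1682 0.076 ]
t 11.65 tcp [0.3697 0.1683 0.0585] y-dir deg 105.06 z [ 0.001  0.    -1.   ] w 0.01489335804986132 gf 58.480934500694275 F [-0.62 -0.92 -1.93]
0.06 [[269.0, 433.0], [291.0, 433.0], [269.0, 452.0], [291.0, 452.0]]
0.065 [[269.0, 440.0], [292.0, 440.0], [269.0, 460.0], [291.0, 460.0]]
0.07 [[268.0, 448.0], [292.0, 448.0], [269.0, 467.0], [291.0, 467.0]]
0.076 [[268.0, 457.0], [292.0, 457.0], [269.0, 477.0], [292.0, 477.0]]
```

View pics/w4c.png

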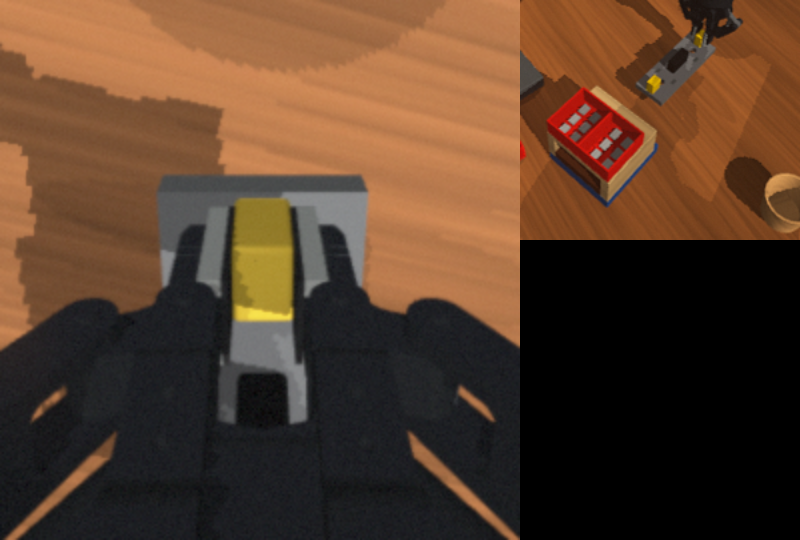

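The tab is firmly held at about (281,280) and the plate points at the bay. Check the droop numerically against the scene camera.

```bash
python3 - <<'E'
from look import *
s=robot.get_state();im=get_image("scene");hsv=cv2.cvtColor(im,cv2.COLOR_RGB2HSV)
y=((hsv[...,0]>22)&(hsv[...,0]<33)&(hsv[...,1]>170)&(hsv[...,2]>100)).astype(np.uint8)
n,l,st,c=cv2.connectedComponentsWithStats(y)
for i in range(1,n):
    if st[i,4]>15 and c[i,0]>300: print("yellow",c[i].round(1),st[i].tolist())
M=R.from_quat(s["eef_rot"]).as_matrix();u=-M[:2,0];nn=np.array([-u[1],u[0]]);z0=s["ee_pos"][2]-.0178
for deg in (-3,0,3,6,9):
    a=np.radians(deg);C=[]
    for dx in(135,157):
        for dy in(-8,8):
            for dz in(12,40):
                h=(dx-0)*np.cos(a)+(dz-28)*-np.sin(a); v=28+(dz-28)*np.cos(a)-dx*np.sin(a)
                C.append(np.r_[s["ee_pos"][:2]+u*h/1e3+nn*dy/1e3,z0+v/1e3])
    p=w2px("scene",C,s);print(deg,"bbox",p.min(0).round(1),p.max(0).round(1))
E
```

```text
yellow [330.5 261.9] [326, 257, 9, 13, 64]
-3 bbox [324.2 251.7] [335.9 267.3]
0 bbox [323.6 253.4] [335.7 269.5]
3 bbox [323.1 254.9] [335.6 271.5]
6 bbox [322.8 256.3] [335.6 273.5]
9 bbox [322.6 257.6] [335.7 275.2]
```

>>> apply_moves(
  plan=[
    [[0,0,0.2,0.7,0,0,0],[0,-1,0,0,0,0,0],[0,-2,0,0,0,0,0],[0,-2,0,0,0,0,0],[0,-2,0,0,0,0,0],[0,-2,0,0,0,0,0],[0,-1,0,0,0,0,0],[0,0,0,0,0,0,0]],
  ],
)

```text
time: 12.6
ee_pos: [0.4661, 0.1963, 0.0503]
eef_rot: [-0.131, 0.991, -0.0, -0.0]
force: [-0.0, 0.4, -2.5]
gripper_width: 0.0149
grip_force: 58.6
```

```bash
python3 - <<'E'
from look import *
s,im,M=look("w5",.07)
a=cv2.resize(get_image("scene")[220:380,230:390],(600,600),interpolation=cv2.INTER_CUBIC)
save("s5",a)
E
```

```text
yellow [281. 280.] [266, 249, 31, 61, 1775] [0.4623 0.1957 0.07  ]
t 12.6 tcp [0.4661 0.1963 0.0503] y-dir deg 105.05 z [-0. -0. -1.] w 0.014879717137924185 gf 58.5857892036438 F [-0.    0.38 -2.47]
```

View pics/s5.png

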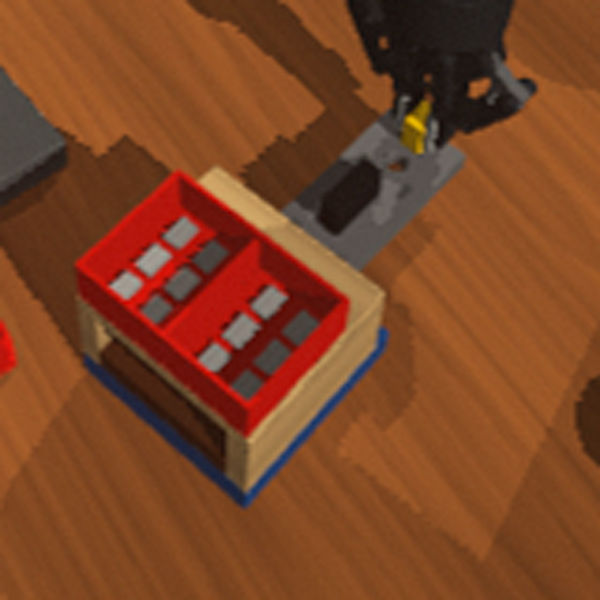

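The plate's inner end is in the bay mouth, centred between the walls. Advance further, then lower gently onto the floor.

>>> apply_moves(
  plan=[
    [[0,-1,0,0,0,0,0],[0,-2,0,0,0,0,0],[0,-1.5,0,0,0,0,0],[0,-0.5,0,0,0,0,0],[0,0,0,0.3,0,0,0],[0,0,0,0.15,0,0,0],[0,0,0,0,0,0,0]],
  ],
)

```text
time: 13.4
ee_pos: [0.513, 0.2089, 0.0459]
eef_rot: [-0.131, 0.991, -0.0, -0.0]
force: [0.6, 0.3, -3.1]
gripper_width: 0.0147
grip_force: 58.6
```

>>> apply_moves(
  plan=[
    [[0,0,0,0.15,0,0,0],[0,0,0,0,0,0,0]],
  ],
)

```text
time: 13.6
ee_pos: [0.5135, 0.2091, 0.0447]
eef_rot: [-0.131, 0.991, -0.0, -0.0]
force: [0.3, -0.9, -1.4]
gripper_width: 0.0149
grip_force: 58.6
```

>>> apply_moves(
  plan=[
    [[0,-0.6,0,0.05,0,0,0],[0,-0.6,0,0,0,0,0],[0,-0.4,0,0,0,0,0],[0,-0.2,0,0,0,0,0],[0,0,0,0,0,0,0]],
  ],
)

```text
time: 14.1
ee_pos: [0.5314, 0.2139, 0.0442]
eef_rot: [-0.131, 0.991, 0.0, 0.0]
force: [0.5, 1.0, -0.9]
gripper_width: 0.0148
grip_force: 58.7
```

>>> apply_moves(
  plan=[
    [[0,-0.2,0,0,0,0,0],[0,-0.2,0,0,0,0,0],[0,0,0,0,0,0,0]],
  ],
)

```text
time: 14.4
ee_pos: [0.5351, 0.2149, 0.0443]
eef_rot: [-0.131, 0.991, 0.0, 0.0]
force: [0.6, -0.5, -1.8]
gripper_width: 0.0151
grip_force: 58.7
```

>>> apply_moves(
  plan=[
    [[0,-0.2,0,0,0,0,0],[0,-0.1,0,0,0,0,0],[0,0,0,0,0,0,0]],
  ],
)

```text
time: 14.7
ee_pos: [0.538, 0.2156, 0.0443]
eef_rot: [-0.131, 0.991, 0.0, 0.0]
force: [0.6, 0.3, -1.9]
gripper_width: 0.0146
grip_force: 58.7
```

>>> apply_moves(
  plan=[
    [[0,-0.2,0,0,0,0,0],[0,-0.1,0,0,0,0,0],[0,0,0,0,0,0,0]],
  ],
)

```text
time: 15.0
ee_pos: [0.5391, 0.2159, 0.0441]
eef_rot: [-0.131, 0.991, -0.0, -0.002]
force: [-16.3, -4.9, 10.1]
gripper_width: 0.0149
grip_force: 60.2
```

Contact with the stop came at the predicted spot. Relieve the push, settle onto the floor, and check the force.

>>> apply_moves(
  plan=[
    [[0,0.25,0,0,0,0,0],[0,0,0,0.1,0,0,0],[0,0,0,0,0,0,0]],
  ],
)

```text
time: 15.3
ee_pos: [0.5384, 0.2158, 0.044]
eef_rot: [-0.131, 0.991, 0.0, 0.0]
force: [-4.8, -2.0, 6.9]
gripper_width: 0.0149
grip_force: 60.1
```

On the floor (upward force). Release and rise.

>>> apply_moves(
  plan=[
    [[30,0,0,0,0,0,0],[60,0,0,0,0,0,0],[100,0,0,0,0,0,0],[100,0,0,0,0,0,0],[100,0,0,0,0,0,0],[100,0,0,-2,0,0,0],[100,1,0,-4,0,0,0],[100,2,0,-4,0,0,0],[100,2,0,-4,0,0,0],[100,2,0,0,0,0,0],[100,0,0,0,0,0,0]],
  ],
)

```text
time: 16.4
ee_pos: [0.4697, 0.1974, 0.1844]
eef_rot: [-0.131, 0.991, 0.0, 0.001]
force: [-0.4, 0.4, -0.3]
gripper_width: 0.0857
grip_force: 0.0
```

```bash
python3 - <<'E'
from look import *
s,im,M=look("w6",.065)
save("w6c",im)
u=np.array([np.cos(np.radians(15)),np.sin(np.radians(15))])
hsv=cv2.cvtColor(im,cv2.COLOR_RGB2HSV)
E
```

```text
yellow [281. 265.] [274, 250, 15, 30, 424] [0.5345 0.2153 0.065 ]
t 16.4 tcp [0.4697 0.1974 0.1844] y-dir deg 105.08 z [ 0.002  0.001 -1.   ] w 0.08566654334343303 gf 0.0 F [-0.41  0.37 -0.35]
```

View pics/w6.png

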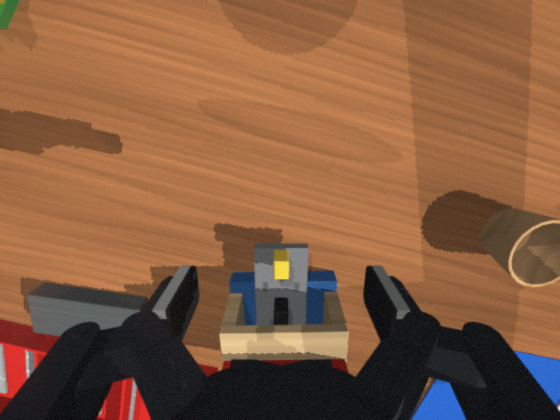

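The plate lies straight in the bay, centred (column 281 against the bay's 283). Its outer end sticks out in front of the floor and the gripper is clear.

```bash
python3 -c "
from cell import ticket
print(ticket.finish_job())"
```

```text
the job is handed in; nothing more can be done
None
```

The job is handed in at about 16.5 s: the grey plate was lifted level off the dowels, set on the bench, re-gripped by a yellow tab, slid into the rack bay until it met the stop and released, with no contact with the stone, screwdriver or tub; I got no verdict back.

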